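# Turn the airing key of the shoe rack and hold it

## Task

Take the brass key that stands in the small oak block and ease it gently, without forcing it, down into the lock on top of the shoe rack's iron end post, twisting it a little to and fro where the sticky discs stop it, until its shoulder is fully home on the lock face. Then turn it a full quarter turn clockwise (seen from above) so that the bottom shelf tilts up for airing, and finish while still holding the key turned, because the lock springs back when let go. Leave the other things where they are.

Things in the scene. Friction and masses are not known exactly. Their poses are not given: they have to be found in the camera images.
- key: brass key standing upright in the oak block, blade down, 79 mm tall, 110 g give or take 30 percent. Origin at the blade's tip; z up along the key, x along the width of blade and bow, y across their thickness; a half turn about z makes no difference. From the tip up: flat blade 36 mm, shoulder 5 mm, neck 10 mm, bow 28 mm
- key_grip (a point): centre of the key's flat bow, 65 mm above the tip, axes as key. The bow is 54 mm wide over its round lobes (x), 9 mm thick (y), 28 mm tall: grip it here across y. The neck below is 10 mm in diameter
- key_shoulder (a point): centre of the underside of the key's round shoulder (32 mm in diameter, 5 mm thick), 36 mm above the tip; axes as key
- key_tip (a point): the tip of the key's blade; axes as key. The blade is 20 mm wide (x) and 4 mm thick (y), square-ended
- block_top (a point): centre of the top of the fixed oak key block, 70 x 60 x 50 mm (x, y, z). The key stands in its 25 x 10 mm slot (long side x), blade 36 mm deep, shoulder resting on the top; lift the key straight up 40 mm or more to free it
- rack: fixed slatted oak shoe rack with iron end post, 70 x 70 x 120 mm. Origin on the table under the post's lock axis; z up, the rack stretches 500 mm to its own +y. Upper slats (130 mm high) at x -75 to 0 mm; the hinged bottom shelf, two cedar shoe trees fixed on it, lies at x -25 to 230 mm, below 190 mm
- lock_mouth (a point): centre of the lock's face on top of the post, 120 mm above the table; axes as rack. Round vertical bore 23.5 mm in diameter, 2 mm chamfer. The face is a brass plate, 48 mm square, on a spring (2.5 N, then 2.5 N per mm, sinks 5 mm at most). Key home: shoulder on this plate, bow centre 29 mm above it. Over 50 N of contact between key and lock counts as forcing
- plug (a joint): turn of the lock's plug, rad: 0 at rest, growing clockwise from above, 1.57 a quarter turn, stop at 1.75. Its top is 24 mm below the lock face; its slot, 7 mm wide, lies along the lock's x axis at rest. A spring returns it: 0.02 N m at 0, 0.05 N m at a quarter turn, plus a little for the shelf. The blade has 0.15 rad of play in it
- shelf (a joint): tilt of the hinged bottom shelf in rad, geared to the plug: 0.2 x its turn; 0 level, 0.31 at a quarter turn, its far (+x) edge up
- shoehorn: long brass shoehorn, 336 mm long, lying on the rack's upper slats; bystander
- tin: polish tin, 68 mm in diameter, 22 mm tall; bystander
- heelcap: black rubber heel cap, 64 mm wide, 10 mm thick; bystander
- bootjack: walnut boot jack, 220 x 94 x 40 mm, forked; bystander
- brush: shoe brush, 150 x 50 x 40 mm; bystander
- dish: white ceramic bowl, 100 mm in diameter, 30 mm tall; bystander
- jar: amber glass jar, 52 mm in diameter, 60 mm tall; bystander
- discs (a point): on the lock's axis, top of the first of two slotted brass discs in the bore, 6.5 mm below the face; the second's top is 14.5 mm below it, both 4 mm thick. Slots 7 mm wide: the blade passes within about 0.15 rad. At the start the first slot is 0.35 to 0.55 rad clockwise (from above) of the lock's x axis, the second as much anticlockwise. Sticky (0.045 N m); they turn with the blade once it is in

How it is judged:
By the outcome, as a careful person would: the job done as asked, in the order asked, and still so for the second after the job is handed in, while the arm keeps its last pose, push and grip.
It also fails if it takes over 51 s, if anything falls off the work surface, if the arm or the gripper's body presses on something with over 40 N, if the wrist force passes 120 N, or if a joint passes its speed limit or range.

## Robot

A 6-joint arm with a two-finger parallel gripper is mounted at the origin on the work surface. World frame = base frame: x ahead of the robot, y to its left, z up, the work surface at z = 0. Lengths are in mm, angles in degrees, forces in N, time in s.
With the tool pointing down it reaches from about 350 to 850 mm from the base axis. Payload 8.1 kg.
Tool frame: the origin (TCP) lies midway between the tips of the shut fingers; the grasp point (between the pads) lies 19 mm behind it (grip_point_offset is the distance from the TCP to the grasp point, in mm); x points along the fingers, z is the direction in which the jaws open and shut, and the axes are right-handed (so a half turn about x gives the same grasp; the last joint's range is limited). The gripper opens to 85 mm and grips with 20 to 120 N. Pads are 22 mm wide; open, the fingers measure 114 mm over their backs; the gripper's body (76 mm by 85 mm) begins 54 mm behind the grasp point. The pads swing forward as they close: fully open they stand 13 mm farther back than shut.
Start: joints at [-79.263, 7.471, 85.268, -0, 87.261, -4.893], TCP at [161.678, -577.811, 231.292] pointing down, gripper open.
Joint ranges: [-169.43, 169.43], [-51.17, 129.36], [1.28, 143.12], [-76.62, 256.62], [0, 156.53], [-152.29, 152.29]. Speed limits (degrees/s): [136.94, 136.94, 159.86, 180, 180, 180].

## Interface

Orientations are given as [roll, pitch, yaw] about the fixed x, y, z axes, in that order (R = Rz(yaw) Ry(pitch) Rx(roll)).
In Python, from bench import sense, snapshot, hand_in, grip_point_offset gives the robot as it stands.
- The arm moves only by the tool carry_out, never from a script. Its argument "rows" is one flat list of numbers, 7 for each row, row after row: the turn, a rotation vector about the tool's x, y, z in units of 8 degrees (1.0 is 8 degrees), then the shift along the tool's x, y, z in units of 25 mm (1.0 is 25 mm), then the gripper command: -1 is fully open, 1 is shut, values between are in proportion. A call has 1 to 5 rows; each row is the pose to reach, as a shift and turn from the pose commanded when the call began, along the tool's axes at that moment; what a row does not reach only later rows make up. A row lasts 1/10 s, in which the tool goes at most 50 mm and 8.59 degrees, less where a joint would pass 70% of its speed; a pose out of reach is approached as far as the arm can. A call with a gripper value outside its range is refused whole. The fingers move at their own pace and stop on an object; "force" is the grip in N (left out, the last holds). Time passes only in rows, so rows that repeat a pose let the fingers close. It gives the time, the measured TCP pose, the force and the opening at its end, in the units of the state.
- sense(): the state, without advancing time (a new reading comes with each control period).
- snapshot(name): name is "scene" or "top"; returns a dict with "color" (400x640x3 uint8, red, green, blue), "fx", "fy", "cx", "cy" (pixels), "k1" (the pictures are not rectified: a ray, as slopes to the right and down, at radius r is drawn at 1 + k1 r^2 times it, then the intrinsics apply), "rvec" (rotation vector, rad) and "tvec" (3), from world to camera coordinates, as OpenCV has them. Camera axes: x right, y down, z forward; pixel columns grow to the right and rows downward; lengths in mm; the calibration is good to about 2 mm. A picture is of the moment at which its call begins. There is no depth.
- hand_in(): hands the job in, once; it reports no verdict.
The state is a dict: "time": time; "joint_pos": joint angles; "qd": joint speeds; "joint_efforts": joint torques, N m; "tool_pos": TCP position; "tcp_rot": TCP orientation; "ft_force": force on the tool from outside, world axes, zero at the start; "wrist_torque": the same for the moment, N m; "finger_gap": finger opening in mm.
Only numpy, scipy, OpenCV 4.12 (cv2) and the standard library are available. Lean on these libraries where they do the work, as an engineer would, in place of code of your own. Each camera call takes 0.05 s, during which the arm holds its last target.

## Working session

There is one attempt and no reset: what is moved stays moved. The work goes in short steps, Python scripts to look and compute and a tool call to move; the robot and the scene stay as the last step left them, time stands still between calls to the robot, and variables do not carry over. Pictures are saved under pics/ and viewed, and the job is handed in when it is done.

Besides the shell and the picture viewer there is one more tool, called after "Call:" by a JSON object that holds its "fn" and its "kwargs". carry_out: Moves the arm, as the interface text tells. Its arguments: {"type":"object","properties":{"rows":{"type":"array","items":{"type":"number"}},"force":{"type":"number"}},"required":["rows"]}

```bash
ls; mkdir -p pics
python3 - <<'E'
from bench import sense, snapshot, grip_point_offset
import cv2
s=sense();print(s);print(grip_point_offset)
for n in("scene","top"):
    d=snapshot(n);cv2.imwrite(f"pics/{n}0.png",d["color"][:,:,::-1]);print({k:v for k,v in d.items() if k!="color"})
E
```

```text
pics
{'time': 0.0, 'joint_pos': array([-7.92623808e+01,  7.51732780e+00,  8.53296043e+01, -6.45749210e-04,
        8.72597658e+01, -4.89299282e+00]), 'qd': array([-0.06247092,  0.07000894,  0.00865629, -0.00162188, -0.02445113,
       -0.07618974]), 'joint_efforts': array([ 1.69325140e-03, -5.69399786e+01, -5.00549161e+01, -1.52572943e-04,
        1.49375416e-02,  3.45330454e-05]), 'tool_pos': array([ 161.57715327, -577.26987325,  230.21815886]), 'tcp_rot': array([175.45333666,  89.8933002 , 101.08398019]), 'ft_force': array([0.31773345, 0.14109256, 0.84111069]), 'wrist_torque': array([ 0.00715685, -0.00837754, -0.01883374]), 'finger_gap': 85.13908609023777}
18.700000000000003
{'fx': 372.8530288226236, 'fy': 372.8530288226236, 'cx': 323.76019882297425, 'cy': 200.85675145071863, 'k1': -0.07598023447593008, 'rvec': array([ 1.43591651,  2.03423434, -0.92848343]), 'tvec': array([ 269.00875967, -210.54242648, 1675.7521338 ])}
{'fx': 381.5628445611887, 'fy': 381.5628445611887, 'cx': 321.5214206223501, 'cy': 203.44777130662735, 'k1': -0.019319067212057367, 'rvec': array([ 2.08425128, -2.13253536,  0.17787141]), 'tvec': array([ -80.33342601,  541.49566833, 1046.73839413])}
```

View pics/scene0.png

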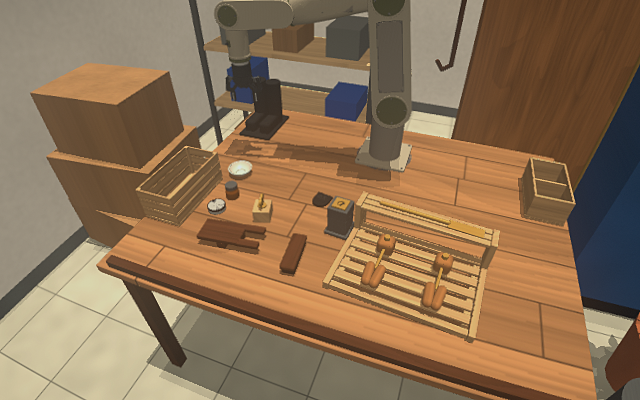

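View pics/top0.png

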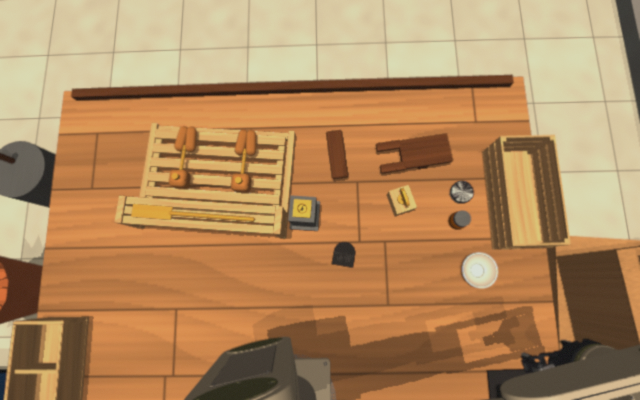

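```bash
cat > h.py <<'E'
import numpy as np, cv2
from scipy.spatial.transform import Rotation as R
def cam(d):
    return R.from_rotvec(d["rvec"]).as_matrix(), np.array(d["tvec"])
def proj(d,P):
    Rm,t=cam(d);P=np.atleast_2d(P);c=P@Rm.T+t;s=c[:,:2]/c[:,2:];r2=(s**2).sum(1,keepdims=True)
    return s*(1+d["k1"]*r2)*[d["fx"],d["fy"]]+[d["cx"],d["cy"]]
def ray(d,uv):
    s=(np.array(uv,float)-[d["cx"],d["cy"]])/[d["fx"],d["fy"]];s0=s.copy()
    for _ in range(20): s=s0/(1+d["k1"]*(s@s))
    Rm,t=cam(d);return -Rm.T@t, Rm.T@np.array([s[0],s[1],1])
def atz(d,uv,z):
    o,v=ray(d,uv);return o+v*(z-o[2])/v[2]
def crop(d,x0,y0,w,h,f,name,pts=None):
    im=d["color"][y0:y0+h,x0:x0+w,::-1];im=cv2.resize(im,None,fx=f,fy=f,interpolation=cv2.INTER_CUBIC)
    for p in (pts if pts is not None else []):
        q=((np.array(p)-[x0,y0]+.5)*f).astype(int);cv2.circle(im,tuple(int(a) for a in q),2,(0,255,0),-1)
    cv2.imwrite(name,im)
E
python3 - <<'E'
from h import *; from bench import snapshot
import pickle
t=snapshot("top");s=snapshot("scene");pickle.dump((t,s),open("s0.pkl","wb"))
crop(t,380,180,45,40,16,"pics/t_key.png");crop(t,280,185,50,50,12,"pics/t_lock.png")
crop(s,240,180,45,50,12,"pics/s_key.png");crop(s,315,185,50,60,10,"pics/s_lock.png")
E
```

```text
(no output)
```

View pics/t_key.png

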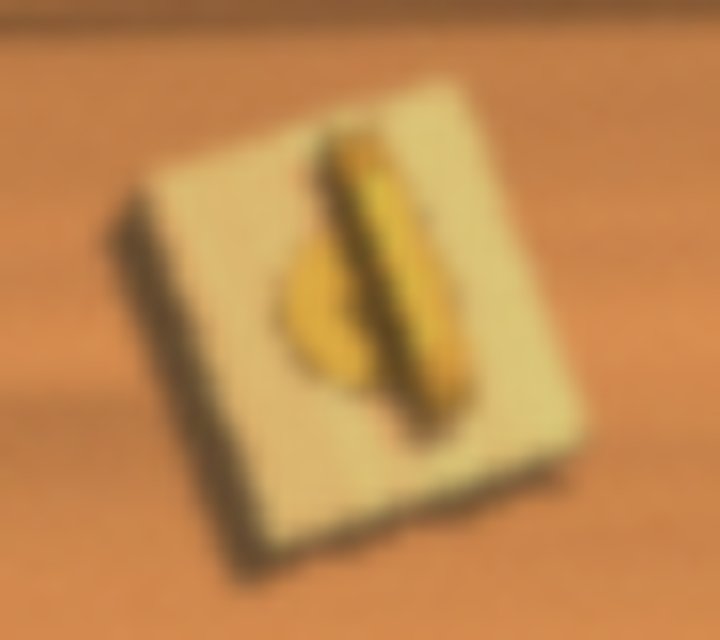

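View pics/t_lock.png

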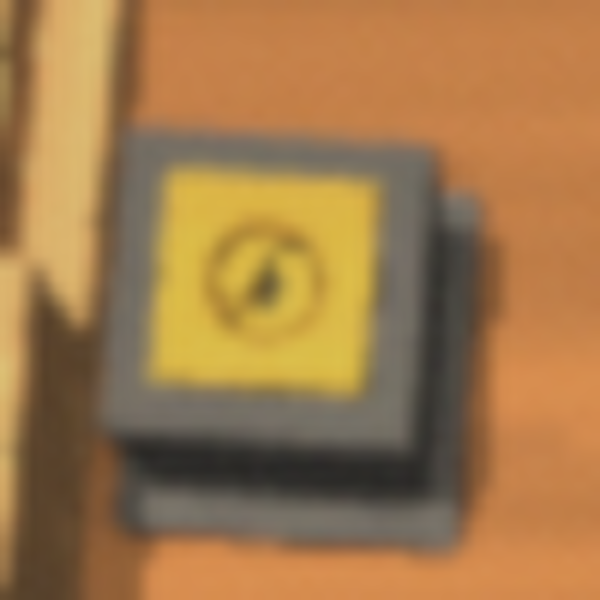

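View pics/s_key.png

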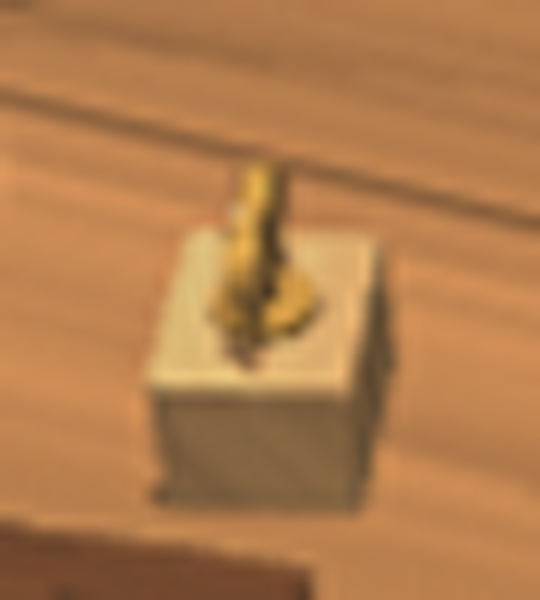

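View pics/s_lock.png

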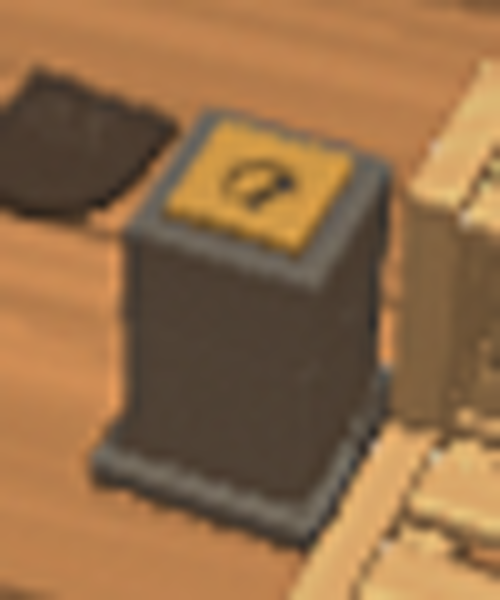

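```bash
cat > fit.py <<'E'
from h import *; import pickle
from scipy.optimize import least_squares
t,s=pickle.load(open("s0.pkl","rb"))
U=lambda x0,y0,f,L:np.array(L,float)/f-.5+[x0,y0]
def box(c,a,w,h):
    Rz=R.from_euler('z',a).as_matrix()[:2,:2];return c+np.array([[w,h],[w,-h],[-w,-h],[-w,h]])/2@Rz.T
def rep(name,w,h,z,obs,x0):
    for cs in ([0],[1],[0,1]):
        def res(p):
            Q=np.c_[box(p[:2],p[2],w,h),[z]*4]
            return np.concatenate([(proj((t,s)[i],Q)-obs[i]).ravel() for i in cs])
        r=least_squares(res,x0);print(name,cs,r.x[:2].round(1),np.degrees(r.x[2]).round(2),np.abs(r.fun).max().round(2))
# order in rack axes: (+x,+y),(+x,-y),(-x,-y),(-x,+y)
pt=U(280,185,12,[(163,169),(382,180),(364,395),(147,384)])
psn=U(315,185,10,[(303,250),(163,212),(218,122),(355,155)])
rep("plate",48,48,120,(pt,psn),[500,0,0])
pt=U(280,185,12,[(125,133),(440,150),(415,447),(103,428)])
psn=U(315,185,10,[(318,287),(126,230),(203,110),(392,162)])
rep("post",70,70,120,(pt,psn),[500,0,0])
b=U(380,180,16,[(148,180),(460,78),(592,432),(265,553)])
bs=U(240,180,12,[(347,392),(148,385),(190,232),(380,238)])
rep("block",70,60,50,(b,bs),[550,-200,.3])
for p in [(355,135),(450,410),(403,275)]:
    print("bow top", atz(t,U(380,180,16,p),91).round(1))
E
python3 fit.py
```

```text
plate [0] [515.  -40.1] -4.71 0.36
plate [1] [514.8 -43.6] -2.88 0.36
plate [0, 1] [515.1 -41.5] -4.14 0.82
post [0] [513.4 -41.6] -4.91 0.49
post [1] [520.2 -41.9] -4.14 0.49
post [0, 1] [515.1 -42. ] -4.68 1.34
block [0] [ 547.3 -325.3] 16.35 0.63
block [1] [ 545.4 -328.5] 17.24 0.24
block [0, 1] [ 547.1 -326.3] 16.63 0.96
bow top [ 570.  -317.4   91. ]
bow top [ 521.  -330.8   91. ]
bow top [ 544.9 -324.2   91. ]
```

```bash
cat > mv.py <<'E'
from h import *; from bench import sense
def Rt(phi,down=None):
    # tool x down, tool z at world angle phi (deg)
    x=np.array([0,0,-1.]);z=np.array([np.cos(np.radians(phi)),np.sin(np.radians(phi)),0]);return np.c_[x,np.cross(z,x),z]
def plan(pos,phi,s=None):
    s=s or sense();Rm=R.from_euler('xyz',s["tcp_rot"],degrees=True).as_matrix()
    w=R.from_matrix(Rm.T@Rt(phi)).as_rotvec(degrees=True)/8
    d=Rm.T@(np.array(pos)-s["tool_pos"])/25
    print("row",w.round(3).tolist(),d.round(3).tolist())
def st():
    s=sense();Rm=R.from_euler('xyz',s["tcp_rot"],degrees=True).as_matrix()
    print("t",round(s["time"],2),"pos",s["tool_pos"].round(2),"phi",np.degrees(np.arctan2(Rm[1,2],Rm[0,2])).round(2),"x",Rm[:,0].round(4),"F",s["ft_force"].round(1),"T",s["wrist_torque"].round(3),"gap",s["finger_gap"].round(2),"J",s["joint_pos"].round(1));return s
E
python3 -c "
from mv import *
s=st()
for p in (106,-74): plan((546,-326,150),p)
"
```

```text
Traceback (most recent call last):
  File "mv.py", line 12, in st
    print("t",round(s["time"],2),"pos",s["tool_pos"].round(2),"phi",np.degrees(np.arctan2(Rm[1,2],Rm[0,2])).round(2),"x",Rm[:,0].round(4),"F",s["ft_force"].round(1),"T",s["wrist_torque"].round(3),"gap",s["finger_gap"].round(2),"J",s["joint_pos"].round(1));return s
                                                                                                                                                                                                          ^^^^^^^^^^^^^^^^^^^^^
AttributeError: 'float' object has no attribute 'round'
```

```bash
sed -i 's/s\["finger_gap"\].round(2)/round(s["finger_gap"],2)/' mv.py
python3 -c "
from mv import *
s=st()
for p in (106,-74): plan((546,-326,150),p)
"
```

```text
t 0.2 pos [ 161.62 -577.47  230.64] phi -74.37 x [-2.0e-04  1.1e-03 -1.0e+00] F [-0.3 -0.8  0.3] T [0.014 0.007 0.054] gap 85.66 J [-79.3   7.5  85.3   0.   87.3  -4.9]
row [22.454, -0.001, 0.013] [3.234, 17.516, -5.54]
row [-0.046, -0.008, -0.001] [3.234, 17.516, -5.54]
```

Call:
{"fn": "carry_out", "kwargs": {"rows": [-5.3, 0, 0, 1.2, 8.5, -2.7, -1, -5.3, 0, 0, 1.2, 8.5, -2.7, -1, -5.3, 0, 0, 1.2, 8.5, -2.7, -1, -5.3, 0, 0, 1.2, 8.5, -2.7, -1, -5.3, 0, 0, 1.2, 8.5, -2.7, -1], "force": 80}}

```text
time: 0.7
tool_pos: [350.8, -452.7, 200.4]
tcp_rot: [109.8, 89.9, 78.3]
ft_force: [-0.3, -0.5, 0.3]
finger_gap: 85.3
```

```bash
python3 -c "
from mv import *
s=st()
plan((546,-326,150),106)
"
```

```text
t 0.7 pos [ 350.81 -452.72  200.42] phi -31.48 x [ 3.0e-04  1.6e-03 -1.0e+00] F [-0.3 -0.5  0.3] T [-0.022  0.035 -0.05 ] gap 85.32 J [-57.4   4.2  92.    0.1  83.9 -25.9]
row [-17.185, 0.012, -0.01] [2.028, 8.397, 4.013]
```

Call:
{"fn": "carry_out", "kwargs": {"rows": [-5.3, 0, 0, 2, 8.4, 4, -1, -5.3, 0, 0, 2, 8.4, 4, -1, -5.3, 0, 0, 2, 8.4, 4, -1, -5.3, 0, 0, 2, 8.4, 4, -1, -5.3, 0, 0, 2, 8.4, 4, -1]}}

```text
time: 1.2
tool_pos: [546.0, -328.0, 150.2]
tcp_rot: [101.9, 89.9, 112.8]
ft_force: [-0.4, -0.7, -0.3]
finger_gap: 85.5
```

Call:
{"fn": "carry_out", "kwargs": {"rows": [-5.3, 0, 0, 0, 0, 0, -1, -5.3, 0, 0, 0, 0, 0, -1, -5.3, 0, 0, 0, 0, 0, -1, -5.3, 0, 0, 0, 0, 0, -1, -5.3, 0, 0, 0, 0, 0, -1]}}

```text
time: 1.7
tool_pos: [544.1, -330.1, 150.9]
tcp_rot: [94.2, 90.0, 147.4]
ft_force: [-0.4, 0.1, 0.1]
finger_gap: 85.7
```

Call:
{"fn": "carry_out", "kwargs": {"rows": [-5.3, 0, 0, 0, 0, 0, -1, -5.3, 0, 0, 0, 0, 0, -1, -5.3, 0, 0, 0, 0, 0, -1, -5.3, 0, 0, 0, 0, 0, -1, -5.3, 0, 0, 0, 0, 0, -1]}}

```text
time: 2.2
tool_pos: [544.0, -330.2, 151.0]
tcp_rot: [48.0, 90.0, 143.6]
ft_force: [0.4, -0.3, -0.5]
finger_gap: 85.3
```

```bash
python3 -c "
from mv import *
s=st()
plan((546,-326,85),106)
"
```

```text
t 2.2 pos [ 544.   -330.24  150.97] phi 95.58 x [-5.e-04  3.e-04 -1.e+00] F [ 0.4 -0.3 -0.5] T [-0.011 -0.052 -0.033] gap 85.25 J [ -35.9   15.8   84.3    0.    80.  -131.5]
row [-1.302, 0.003, -0.003] [2.639, -0.097, 0.16]
```

Call:
{"fn": "carry_out", "kwargs": {"rows": [-1.3, 0, 0, 0, -0.1, 0.16, -1, -1.3, 0, 0, 1.4, -0.1, 0.16, -1, -1.3, 0, 0, 2.0, -0.1, 0.16, -1, -1.3, 0, 0, 2.4, -0.1, 0.16, -1, -1.3, 0, 0, 2.4, -0.1, 0.16, -1]}}

```text
time: 2.7
tool_pos: [545.0, -325.3, 89.0]
tcp_rot: [39.3, 89.8, 144.9]
ft_force: [-1.0, 0.6, 0.8]
finger_gap: 85.3
```

```bash
python3 -c "
from mv import *
from bench import snapshot
s=st()
plan((546,-326,61),106)
t=snapshot('top');c=snapshot('scene')
crop(t,370,170,70,60,10,'pics/t1.png');crop(c,230,150,60,80,8,'pics/s1.png')
"
```

```text
t 2.7 pos [ 544.97 -325.3    89.05] phi 105.56 x [-0.0033  0.0023 -1.    ] F [-1.   0.6  0.8] T [ 0.015 -0.065 -0.045] gap 85.33 J [ -35.5   18.9   87.2   -0.    74.1 -141. ]
row [-0.055, 0.023, -0.018] [1.122, -0.035, -0.042]
```

View pics/t1.png

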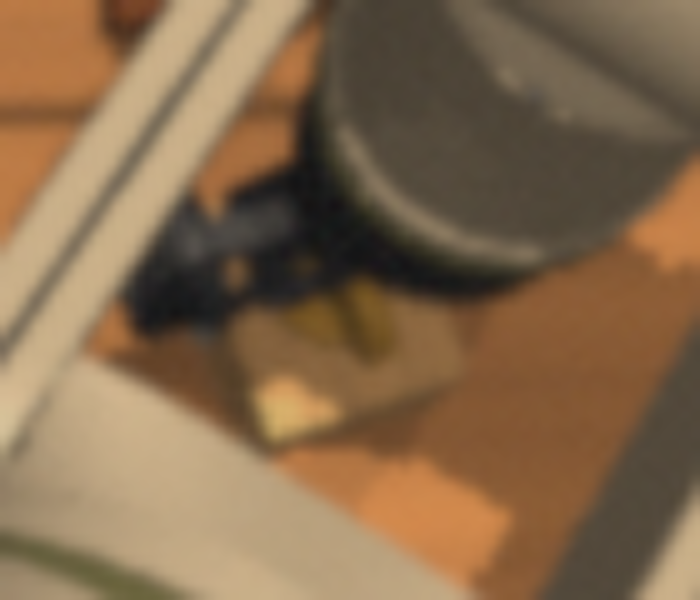

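View pics/s1.png

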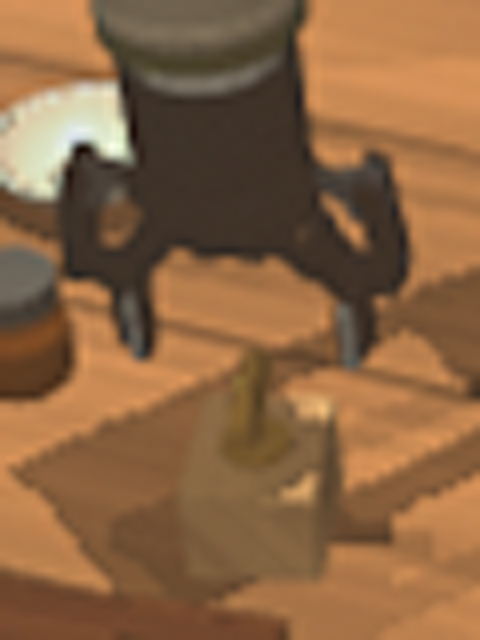

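Call:
{"fn": "carry_out", "kwargs": {"rows": [0, 0, 0, 0.6, 0, 0, -1, 0, 0, 0, 1.1, 0, 0, -1, 0, 0, 0, 1.1, 0, 0, 0, 0, 0, 0, 1.1, 0, 0, 0.5, 0, 0, 0, 1.1, 0, 0, 1]}}

```text
time: 3.3
tool_pos: [546.5, -326.3, 64.1]
tcp_rot: [-141.9, 90.0, -36.3]
ft_force: [0.4, 0.1, 0.6]
finger_gap: 43.7
```

Call:
{"fn": "carry_out", "kwargs": {"rows": [0, 0, 0, 0, 0, 0, 1, 0, 0, 0, 0, 0, 0, 1, 0, 0, 0, 0, 0, 0, 1, 0, 0, 0, 0, 0, 0, 1, 0, 0, 0, 0, 0, 0, 1]}}

```text
time: 3.8
tool_pos: [546.7, -326.5, 64.5]
tcp_rot: [-139.8, 89.9, -34.1]
ft_force: [0.0, 0.8, 4.8]
finger_gap: 7.7
```

```bash
python3 -c "
from mv import *
s=st()
"
```

```text
t 3.8 pos [ 546.72 -326.47   64.53] phi 105.63 x [ 1.e-03 -7.e-04 -1.e+00] F [0.  0.8 4.8] T [-0.02  -0.016  0.058] gap 7.66 J [ -35.5   20.5   88.1    0.    71.4 -141.1]
```

Call:
{"fn": "carry_out", "kwargs": {"rows": [0, 0, 0, -0.3, 0, 0, 1, 0, 0, 0, -0.8, 0, 0, 1, 0, 0, 0, -1.4, 0, 0, 1, 0, 0, 0, -2, 0, 0, 1, 0, 0, 0, -2.4, 0, 0, 1]}}

```text
time: 4.3
tool_pos: [547.1, -326.5, 126.6]
tcp_rot: [-135.2, 89.9, -29.5]
ft_force: [0.6, -0.3, -0.4]
finger_gap: 7.5
```

Call:
{"fn": "carry_out", "kwargs": {"rows": [0, 0, 0, -1, 0, 0, 1, 0, 0, 0, -2, 0, 0, 1, 0, 0, 0, -3, 0, 0, 1, 0, 0, 0, -4, 0, 0, 1, 0, 0, 0, -4, 0, 0, 1]}}

```text
time: 4.8
tool_pos: [548.2, -327.3, 229.8]
tcp_rot: [-139.9, 89.5, -34.3]
ft_force: [-0.4, -0.2, 0.2]
finger_gap: 8.2
```

```bash
python3 -c "
from mv import *
from bench import snapshot
s=st()
plan((515,-41.5,230),59.3)
c=snapshot('scene');crop(c,220,110,80,90,7,'pics/s2.png')
"
```

```text
t 4.8 pos [ 548.24 -327.35  229.78] phi 105.64 x [ 0.0068 -0.0046 -1.    ] F [-0.4 -0.2  0.2] T [-0.011 -0.049  0.012] gap 8.18 J [ -35.4   13.    79.3    0.    87.3 -141.1]
row [5.792, -0.027, 0.054] [-0.071, -1.802, 11.369]
```

View pics/s2.png

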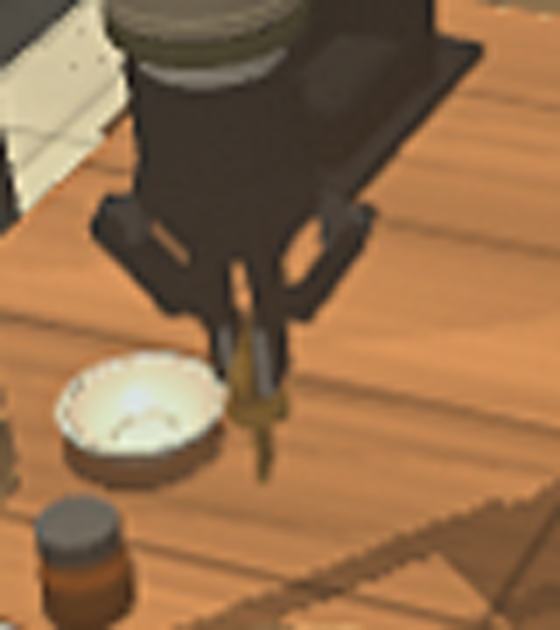

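Call:
{"fn": "carry_out", "kwargs": {"rows": [5.3, 0, 0, 0, -1.8, 11.3, 1, 5.3, 0, 0, 0, -1.8, 11.3, 1, 5.3, 0, 0, 0, -1.8, 11.3, 1, 5.3, 0, 0, 0, -1.8, 11.3, 1, 5.3, 0, 0, 0, -1.8, 11.3, 1]}}

```text
time: 5.35
tool_pos: [517.2, -82.4, 222.2]
tcp_rot: [95.0, 89.9, 158.5]
ft_force: [1.5, 1.0, -0.8]
finger_gap: 7.8
```

```bash
python3 -c "
from mv import *
s=st()
plan((515,-41.5,200),59.3)
"
```

```text
t 5.35 pos [517.23 -82.35 222.24] phi 63.49 x [-2.1e-03  8.0e-04 -1.0e+00] F [ 1.5  1.  -0.8] T [-0.032 -0.039 -0.011] gap 7.82 J [-14.7  -4.   97.9   0.   86.2 -78.2]
row [0.524, -0.002, -0.016] [0.891, 0.807, 1.423]
```

Call:
{"fn": "carry_out", "kwargs": {"rows": [0.5, 0, 0, 0, 0.8, 1.4, 1, 0.5, 0, 0, 0.4, 0.8, 1.4, 1, 0.5, 0, 0, 0.8, 0.8, 1.4, 1, 0.5, 0, 0, 1, 0.8, 1.4, 1, 0.5, 0, 0, 1, 0.8, 1.4, 1]}}

```text
time: 5.85
tool_pos: [515.0, -45.2, 196.8]
tcp_rot: [114.2, 89.8, 174.0]
ft_force: [-0.3, -0.2, -1.3]
finger_gap: 8.0
```

Call:
{"fn": "carry_out", "kwargs": {"rows": [0, 0, 0, 0, 0, 0, 1, 0, 0, 0, 0, 0, 0, 1]}}

```text
time: 6.05
tool_pos: [516.4, -45.1, 199.1]
tcp_rot: [-75.1, 90.0, -15.4]
ft_force: [0.8, -0.0, -1.0]
finger_gap: 7.6
```

```bash
python3 -c "
from mv import *
from bench import snapshot
import pickle
s=st()
plan((515,-41.5,192),59.3)
t=snapshot('top');c=snapshot('scene')
pickle.dump((t,c,s),open('s1.pkl','wb'))
p=s['tool_pos']; q=proj(c,[p,p-[0,0,14.5],p-[0,0,50.5]]);print(q)
crop(c,310,150,60,65,9,'pics/s3.png');crop(t,270,175,70,60,9,'pics/t3.png')
crop(c,310,150,60,65,9,'pics/s3b.png',q)
"
```

```text
t 6.05 pos [516.38 -45.09 199.15] phi 59.77 x [ 4.e-04 -1.e-04 -1.e+00] F [ 0.8 -0.  -1. ] T [-0.059  0.012 -0.043] gap 7.65 J [-10.7  -4.3 100.6  -0.   83.6 -70.4]
row [0.058, 0.001, 0.003] [0.286, 0.12, 0.096]
[[340.61548915 184.46567328]
 [340.48104028 188.00263848]
 [340.15527751 196.54836158]]
```

View pics/s3.png

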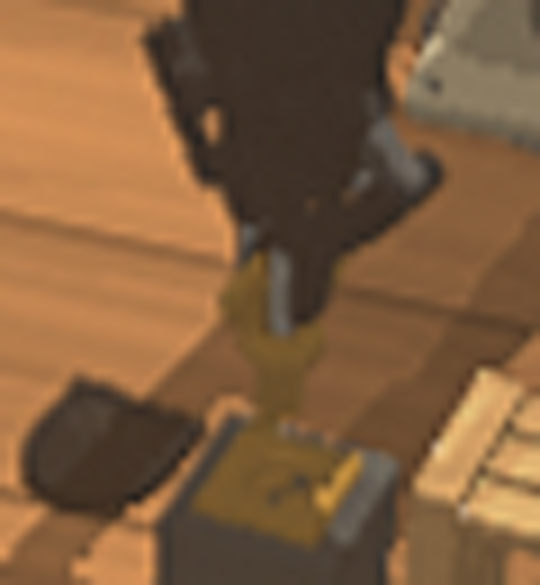

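View pics/s3b.png

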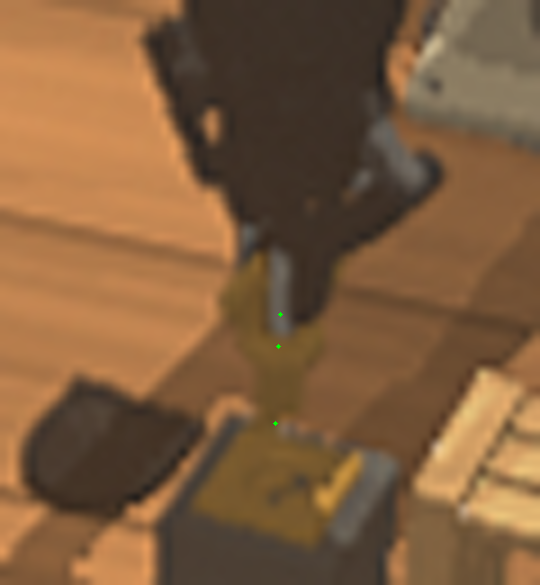

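View pics/t3.png

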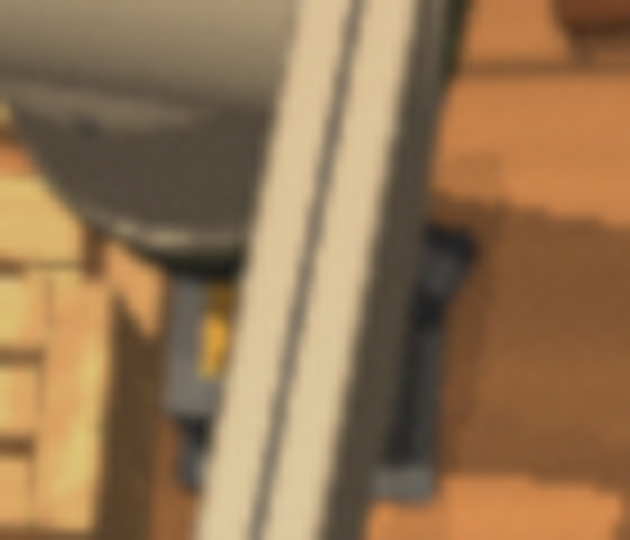

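```bash
python3 -c "
from h import *
import pickle
t,c,s=pickle.load(open('s1.pkl','rb'))
t0,s0=pickle.load(open('s0.pkl','rb'))
p=s['tool_pos'];yaw=np.radians(59.77-90)
ax=np.array([np.cos(yaw),np.sin(yaw),0])
pts=[p+ax*a+[0,0,z] for z,w in ((-50.5,10),(-40,10),(-20,10),(-14.5,16)) for a in (-w,w)]
crop(c,325,172,32,32,22,'pics/s4.png',proj(c,pts)); crop(s0,325,195,35,30,20,'pics/s4l.png',proj(s0,[[515,-41.5,120]]))
print(proj(c,[[515,-41.5,120],[515,-31.5,120],[525,-41.5,120]]), -cam(t)[0].T@cam(t)[1],-cam(c)[0].T@cam(c)[1])
print(atz(t0,np.array([266,283])/12-.5+[280,185],120))
"
```

```text
[[341.05877842 203.0990204 ]
 [343.92961067 203.76423623]
 [340.14746202 204.97657213]] [ 328.2818517  -117.72086687 1128.58544526] [1413.38177869  216.13038719  938.33823512]
[514.70306826 -40.59673768 120.        ]
```

View pics/s4.png

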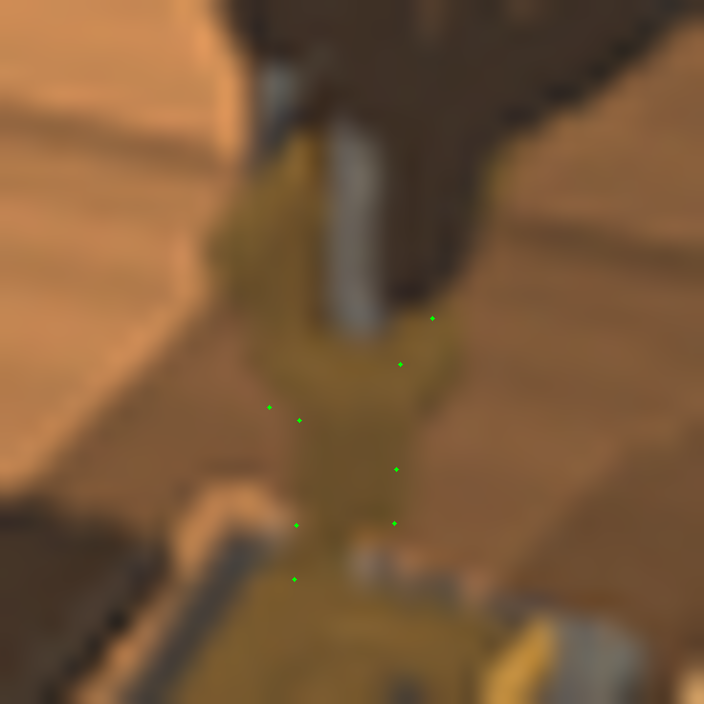

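View pics/s4l.png

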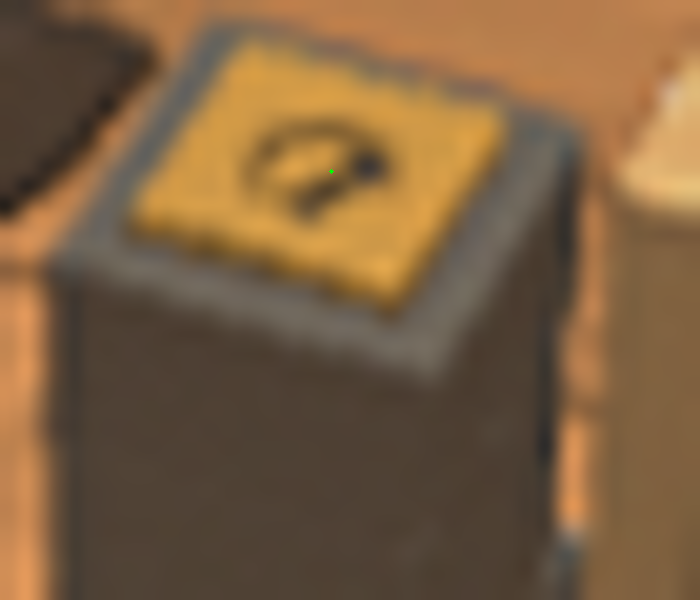

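```bash
python3 -c "
from mv import *
s=st()
plan((515.5,-43.3,178),59.3)
"
```

```text
t 6.15 pos [516.43 -44.81 199.29] phi 59.79 x [ 7.e-04 -1.e-04 -1.e+00] F [-0.7  0.2 -0.7] T [-0.005  0.012  0.024] gap 7.61 J [-10.6  -4.3 100.6  -0.   83.6 -70.4]
row [0.061, 0.002, 0.005] [0.852, 0.063, 0.033]
```

Call:
{"fn": "carry_out", "kwargs": {"rows": [0.06, 0, 0, 0.3, 0.06, 0.03, 1, 0.06, 0, 0, 0.6, 0.06, 0.03, 1, 0.06, 0, 0, 0.85, 0.06, 0.03, 1, 0.06, 0, 0, 0.85, 0.06, 0.03, 1]}}

```text
time: 6.55
tool_pos: [514.2, -42.6, 175.8]
tcp_rot: [110.3, 89.8, 169.6]
ft_force: [-0.4, -1.0, -1.2]
finger_gap: 7.5
```

Call:
{"fn": "carry_out", "kwargs": {"rows": [0, 0, 0, 0.1, 0, 0, 1, 0, 0, 0, 0.2, 0, 0, 1, 0, 0, 0, 0.2, 0, 0, 1]}}

```text
time: 6.85
tool_pos: [515.1, -42.8, 172.3]
tcp_rot: [102.5, 90.0, 161.8]
ft_force: [-0.8, 0.2, -1.0]
finger_gap: 7.6
```

```bash
python3 -c "
from mv import *
from bench import snapshot
s=st()
c=snapshot('scene');crop(c,325,172,32,45,15,'pics/s5.png')
"
```

```text
t 6.85 pos [515.09 -42.79 172.31] phi 59.36 x [-3.e-04  1.e-04 -1.e+00] F [-0.8  0.2 -1. ] T [-0.055  0.02  -0.067] gap 7.56 J [-10.4  -3.4 102.6   0.   80.8 -69.8]
```

View pics/s5.png

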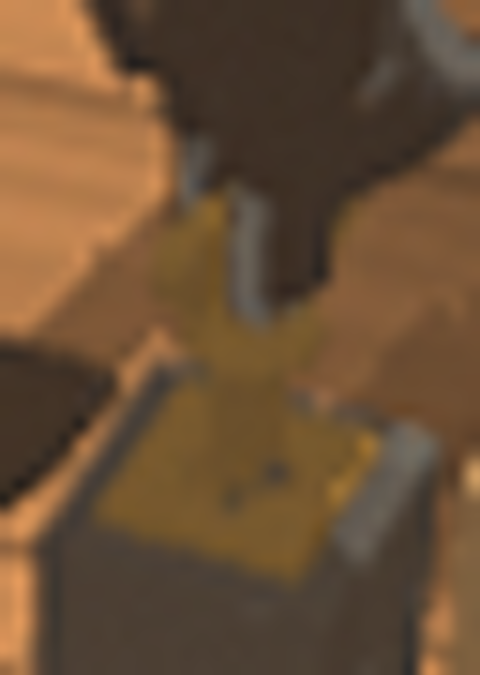

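Call:
{"fn": "carry_out", "kwargs": {"rows": [0, 0, 0, 0, -0.016, -0.03, 1, 0, 0, 0, 0.05, -0.016, -0.03, 1, 0, 0, 0, 0.1, -0.016, -0.03, 1, 0, 0, 0, 0.1, -0.016, -0.03, 1]}}

```text
time: 7.3
tool_pos: [515.0, -43.7, 169.9]
tcp_rot: [109.1, 90.0, 168.4]
ft_force: [0.2, 0.7, -1.4]
finger_gap: 7.7
```

Call:
{"fn": "carry_out", "kwargs": {"rows": [0, 0, 0, 0.05, 0, 0, 1, 0, 0, 0, 0.1, 0, 0, 1, 0, 0, 0, 0.1, 0, 0, 1]}}

```text
time: 7.6
tool_pos: [515.0, -43.7, 167.3]
tcp_rot: [109.8, 90.0, 169.2]
ft_force: [-0.0, -0.0, -1.0]
finger_gap: 7.8
```

```bash
python3 -c "
from mv import *
s=st()
"
```

```text
t 7.6 pos [515.   -43.66 167.31] phi 59.36 x [-4.e-04  1.e-04 -1.e+00] F [-0. -0. -1.] T [-0.036 -0.044  0.023] gap 7.77 J [-10.5  -3.2 102.9   0.   80.3 -69.9]
```

Call:
{"fn": "carry_out", "kwargs": {"rows": [0, 0, 0, 0.05, 0, 0, 1, 0, 0, 0, 0.08, 0, 0, 1, 0, 0, 0, 0.08, 0, 0, 1]}}

```text
time: 7.9
tool_pos: [515.1, -43.7, 165.4]
tcp_rot: [99.6, 90.0, 158.9]
ft_force: [-0.6, -0.7, -1.2]
finger_gap: 7.7
```

Call:
{"fn": "carry_out", "kwargs": {"rows": [0, 0, 0, 0.05, 0, 0, 1, 0, 0, 0, 0.08, 0, 0, 1, 0, 0, 0, 0.08, 0, 0, 1]}}

```text
time: 8.2
tool_pos: [515.0, -43.7, 163.4]
tcp_rot: [112.9, 90.0, 172.3]
ft_force: [-0.4, 0.1, -0.8]
finger_gap: 7.5
```

```bash
python3 -c "
from mv import *
s=st()
"
```

```text
t 8.2 pos [515.05 -43.68 163.4 ] phi 59.35 x [-3.e-04  0.e+00 -1.e+00] F [-0.4  0.1 -0.8] T [-0.011 -0.033  0.022] gap 7.49 J [-10.5  -3.  103.2  -0.   79.8 -69.9]
```

Call:
{"fn": "carry_out", "kwargs": {"rows": [0, 0, 0, 0.04, 0, 0, 1, 0, 0, 0, 0.06, 0, 0, 1, 0, 0, 0, 0.06, 0, 0, 1]}}

```text
time: 8.5
tool_pos: [515.1, -43.7, 162.0]
tcp_rot: [121.7, 90.0, -178.9]
ft_force: [-0.1, 0.9, -0.3]
finger_gap: 7.1
```

Call:
{"fn": "carry_out", "kwargs": {"rows": [0, 0, 0, 0.04, 0, 0, 1, 0, 0, 0, 0.06, 0, 0, 1, 0, 0, 0, 0.06, 0, 0, 1]}}

```text
time: 8.8
tool_pos: [515.1, -43.7, 160.5]
tcp_rot: [99.4, 90.0, 158.7]
ft_force: [-1.0, 0.6, -2.0]
finger_gap: 7.6
```

```bash
python3 -c "
from mv import *
s=st()
"
```

```text
t 8.8 pos [515.08 -43.67 160.46] phi 59.35 x [-2.e-04  1.e-04 -1.e+00] F [-1.   0.6 -2. ] T [ 0.012 -0.015  0.055] gap 7.6 J [-10.5  -2.9 103.4   0.   79.5 -69.9]
```

Call:
{"fn": "carry_out", "kwargs": {"rows": [0, 0, 0, 0.04, 0, 0, 1, 0, 0, 0, 0.06, 0, 0, 1, 0, 0, 0, 0.06, 0, 0, 1]}}

```text
time: 9.1
tool_pos: [515.1, -43.7, 158.9]
tcp_rot: [106.0, 90.0, 165.4]
ft_force: [0.4, 0.6, -0.5]
finger_gap: 7.5
```

Call:
{"fn": "carry_out", "kwargs": {"rows": [0, 0, 0, 0.04, 0, 0, 1, 0, 0, 0, 0.06, 0, 0, 1, 0, 0, 0, 0.06, 0, 0, 1]}}

```text
time: 9.4
tool_pos: [515.1, -43.7, 157.5]
tcp_rot: [98.5, 90.0, 157.8]
ft_force: [-0.1, -0.3, -0.2]
finger_gap: 7.5
```

```bash
python3 -c "
from mv import *
from bench import snapshot
s=st()
c=snapshot('scene');crop(c,325,172,32,45,15,'pics/s6.png')
"
```

```text
t 9.4 pos [515.1  -43.68 157.47] phi 59.35 x [-1.e-04  1.e-04 -1.e+00] F [-0.1 -0.3 -0.2] T [-0.018  0.024 -0.008] gap 7.49 J [-10.5  -2.7 103.6   0.   79.2 -69.9]
```

View pics/s6.png

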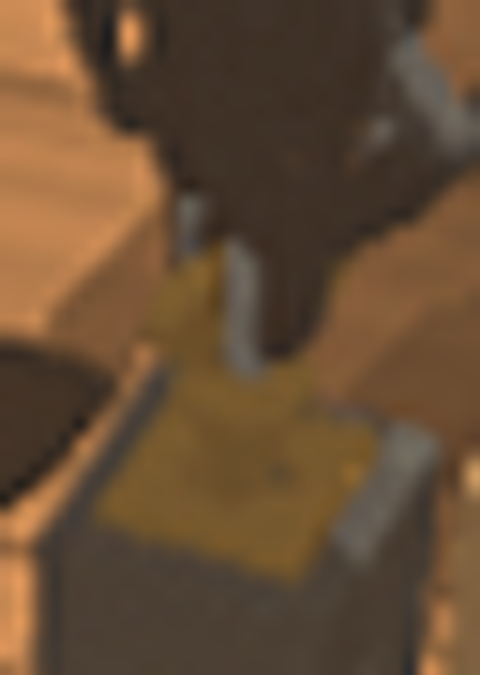

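Call:
{"fn": "carry_out", "kwargs": {"rows": [0, 0, 0, 0.03, 0, 0, 1, 0, 0, 0, 0.06, 0, 0, 1, 0, 0, 0, 0.06, 0, 0, 1]}}

```text
time: 9.75
tool_pos: [515.2, -43.7, 156.1]
tcp_rot: [-60.4, 90.0, -1.0]
ft_force: [0.6, -0.3, -1.9]
finger_gap: 7.8
```

Call:
{"fn": "carry_out", "kwargs": {"rows": [0, 0, 0, 0.02, 0, 0, 1, 0, 0, 0, 0.04, 0, 0, 1, 0, 0, 0, 0.04, 0, 0, 1]}}

```text
time: 10.05
tool_pos: [515.4, -43.7, 155.9]
tcp_rot: [-69.0, 90.0, -9.6]
ft_force: [-2.8, 0.8, 5.2]
finger_gap: 7.0
```

```bash
python3 -c "
from mv import *
s=st()
"
```

```text
t 10.05 pos [515.38 -43.73 155.88] phi 59.36 x [ 6.e-04 -1.e-04 -1.e+00] F [-2.8  0.8  5.2] T [ 0.059  0.501 -0.053] gap 7.03 J [-10.5  -2.6 103.6   0.   79.  -69.9]
```

Call:
{"fn": "carry_out", "kwargs": {"rows": [0, 0, 0, -0.04, 0, 0, 1, -0.6, 0, 0, -0.04, 0, 0, 1, -1.3, 0, 0, -0.04, 0, 0, 1, -2, 0, 0, -0.04, 0, 0, 1, -2, 0, 0, -0.04, 0, 0, 1]}}

```text
time: 10.55
tool_pos: [515.1, -43.9, 156.0]
tcp_rot: [-177.5, 90.0, -102.0]
ft_force: [-0.2, -1.2, -0.2]
finger_gap: 7.6
```

```bash
python3 -c "
from mv import *
s=st()
"
```

```text
t 10.55 pos [515.12 -43.93 156.01] phi 75.44 x [-1.e-04 -3.e-04 -1.e+00] F [-0.2 -1.2 -0.2] T [-0.262  0.104 -0.005] gap 7.57 J [-10.5  -2.6 103.6  -0.   79.  -86. ]
```

Call:
{"fn": "carry_out", "kwargs": {"rows": [-0.8, 0, 0, 0, 0, 0, 1, -1.6, 0, 0, 0, 0, 0, 1, -2.4, 0, 0, 0, 0, 0, 1, -3.2, 0, 0, 0, 0, 0, 1, -3.2, 0, 0, 0, 0, 0, 1]}}

```text
time: 11.05
tool_pos: [515.1, -43.6, 156.0]
tcp_rot: [19.4, 90.0, 120.3]
ft_force: [-0.6, -0.2, -0.8]
finger_gap: 7.6
```

```bash
python3 -c "
from mv import *
s=st()
"
```

```text
t 11.05 pos [515.13 -43.63 155.99] phi 100.9 x [-1.e-04  1.e-04 -1.e+00] F [-0.6 -0.2 -0.8] T [ 0.028 -0.016 -0.038] gap 7.62 J [ -10.5   -2.6  103.6    0.    79.  -111.4]
```

Call:
{"fn": "carry_out", "kwargs": {"rows": [-0.6, 0, 0, 0, 0, 0, 1, -1.25, 0, 0, 0, 0, 0, 1, -1.25, 0, 0, 0, 0, 0, 1, -1.25, 0, 0, 0.05, 0, 0, 1, -1.25, 0, 0, 0.08, 0, 0, 1]}}

```text
time: 11.55
tool_pos: [515.2, -43.5, 154.0]
tcp_rot: [-35.0, 90.0, 75.8]
ft_force: [-0.3, 1.3, 0.3]
finger_gap: 7.8
```

```bash
python3 -c "
from mv import *
s=st()
"
```

```text
t 11.55 pos [515.18 -43.55 153.96] phi 110.74 x [ 1.e-04  2.e-04 -1.e+00] F [-0.3  1.3  0.3] T [ 0.165  0.03  -0.04 ] gap 7.83 J [ -10.5   -2.5  103.8    0.    78.8 -121.3]
```

Call:
{"fn": "carry_out", "kwargs": {"rows": [0, 0, 0, 0.04, 0, 0, 1, 0, 0, 0, 0.08, 0, 0, 1, 0, 0, 0, 0.08, 0, 0, 1]}}

```text
time: 11.85
tool_pos: [515.1, -43.6, 151.9]
tcp_rot: [4.0, 90.0, 114.9]
ft_force: [0.9, 1.3, -0.8]
finger_gap: 7.9
```

Call:
{"fn": "carry_out", "kwargs": {"rows": [0, 0, 0, 0.04, 0, 0, 1, 0, 0, 0, 0.08, 0, 0, 1, 0, 0, 0, 0.08, 0, 0, 1]}}

```text
time: 12.15
tool_pos: [515.1, -43.6, 149.9]
tcp_rot: [5.2, 90.0, 116.1]
ft_force: [0.3, 1.8, -0.8]
finger_gap: 7.7
```

```bash
python3 -c "
from mv import *
s=st()
"
```

```text
t 12.15 pos [515.13 -43.63 149.91] phi 110.95 x [-1.e-04  1.e-04 -1.e+00] F [ 0.3  1.8 -0.8] T [ 0.349 -0.026 -0.041] gap 7.68 J [ -10.5   -2.3  104.     0.    78.3 -121.5]
```

Call:
{"fn": "carry_out", "kwargs": {"rows": [0.7, 0, 0, 0, 0, 0, 1, 1.5, 0, 0, 0, 0, 0, 1, 2.3, 0, 0, 0, 0, 0, 1, 3.2, 0, 0, 0, 0, 0, 1, 3.2, 0, 0, 0, 0, 0, 1]}}

```text
time: 12.65
tool_pos: [515.0, -43.9, 149.9]
tcp_rot: [143.8, 90.0, -131.0]
ft_force: [0.2, -0.1, -1.4]
finger_gap: 7.5
```

```bash
python3 -c "
from mv import *
s=st()
"
```

```text
t 12.65 pos [515.04 -43.87 149.88] phi 85.24 x [-3.e-04 -3.e-04 -1.e+00] F [ 0.2 -0.1 -1.4] T [ 0.018 -0.024  0.086] gap 7.47 J [-10.5  -2.3 104.   -0.   78.3 -95.8]
```

Now down towards the plug (top expected at TCP ≈146.5).

Call:
{"fn": "carry_out", "kwargs": {"rows": [0, 0, 0, 0.06, 0, 0, 1, 0, 0, 0, 0.12, 0, 0, 1, 0, 0, 0, 0.12, 0, 0, 1]}}

```text
time: 12.95
tool_pos: [515.2, -43.8, 146.8]
tcp_rot: [-178.0, 90.0, -92.5]
ft_force: [0.1, 0.1, -0.8]
finger_gap: 7.6
```

Call:
{"fn": "carry_out", "kwargs": {"rows": [0, 0, 0, 0.04, 0, 0, 1, 0, 0, 0, 0.08, 0, 0, 1, 0, 0, 0, 0.08, 0, 0, 1]}}

```text
time: 13.25
tool_pos: [515.2, -43.8, 145.0]
tcp_rot: [-154.7, 90.0, -69.4]
ft_force: [0.2, 0.2, -0.8]
finger_gap: 7.5
```

```bash
python3 -c "
from mv import *
s=st()
"
```

```text
t 13.25 pos [515.19 -43.81 145.  ] phi 85.37 x [ 1.e-04 -2.e-04 -1.e+00] F [ 0.2  0.2 -0.8] T [-0.204 -0.129 -0.003] gap 7.49 J [-10.5  -2.1 104.3  -0.   77.8 -95.9]
```

Call:
{"fn": "carry_out", "kwargs": {"rows": [0, 0, 0, 0.06, 0, 0, 1, 0, 0, 0, 0.12, 0, 0, 1, 0, 0, 0, 0.12, 0, 0, 1]}}

```text
time: 13.55
tool_pos: [515.1, -43.7, 141.8]
tcp_rot: [148.7, 90.0, -126.0]
ft_force: [0.4, -2.1, -0.7]
finger_gap: 7.6
```

Call:
{"fn": "carry_out", "kwargs": {"rows": [0, 0, 0, 0.06, 0, 0, 1, 0, 0, 0, 0.12, 0, 0, 1, 0, 0, 0, 0.12, 0, 0, 1]}}

```text
time: 13.85
tool_pos: [515.1, -43.8, 138.8]
tcp_rot: [129.3, 90.0, -145.3]
ft_force: [0.4, -1.9, -0.5]
finger_gap: 7.8
```

Call:
{"fn": "carry_out", "kwargs": {"rows": [0, 0, 0, 0.06, 0, 0, 1, 0, 0, 0, 0.1, 0, 0, 1, 0, 0, 0, 0.1, 0, 0, 1]}}

```text
time: 14.15
tool_pos: [515.1, -43.7, 136.4]
tcp_rot: [106.2, 90.0, -168.4]
ft_force: [1.2, -1.5, -0.7]
finger_gap: 7.8
```

```bash
python3 -c "
from mv import *
s=st()
"
```

```text
t 14.15 pos [515.08 -43.73 136.36] phi 85.35 x [-2.e-04 -0.e+00 -1.e+00] F [ 1.2 -1.5 -0.7] T [-0.375 -0.178 -0.012] gap 7.84 J [-10.5  -1.6 104.8  -0.   76.9 -95.9]
```

Call:
{"fn": "carry_out", "kwargs": {"rows": [0, 0, 0, 0.04, 0, 0, 1, 0, 0, 0, 0.06, 0, 0, 1, 0, 0, 0, 0.06, 0, 0, 1]}}

```text
time: 14.45
tool_pos: [515.2, -43.7, 135.0]
tcp_rot: [-154.1, 90.0, -68.8]
ft_force: [0.8, -1.8, -0.5]
finger_gap: 7.7
```

Call:
{"fn": "carry_out", "kwargs": {"rows": [0, 0, 0, 0.04, 0, 0, 1, 0, 0, 0, 0.04, 0, 0, 1]}}

```text
time: 14.65
tool_pos: [515.2, -43.7, 134.2]
tcp_rot: [-108.2, 90.0, -22.8]
ft_force: [0.4, -1.8, 1.5]
finger_gap: 7.7
```

```bash
python3 -c "
from mv import *
s=st()
"
```

```text
t 14.65 pos [515.19 -43.71 134.18] phi 85.36 x [ 1.e-04 -0.e+00 -1.e+00] F [ 0.4 -1.8  1.5] T [-0.351 -0.015  0.019] gap 7.71 J [-10.5  -1.5 104.9  -0.   76.6 -95.9]
```

Shoulder just touching as predicted. Press 1.2 mm further.

Call:
{"fn": "carry_out", "kwargs": {"rows": [0, 0, 0, 0.03, 0, 0, 1, 0, 0, 0, 0.06, 0, 0, 1, 0, 0, 0, 0.06, 0, 0, 1]}}

```text
time: 14.95
tool_pos: [515.3, -43.7, 133.0]
tcp_rot: [-108.9, 90.0, -23.5]
ft_force: [-2.2, -2.0, 4.9]
finger_gap: 7.8
```

```bash
python3 -c "
from mv import *
from bench import snapshot
s=st()
c=snapshot('scene');crop(c,300,160,75,70,10,'pics/s7.png')
"
```

```text
t 14.95 pos [515.25 -43.74 132.96] phi 85.36 x [ 2.e-04 -1.e-04 -1.e+00] F [-2.2 -2.   4.9] T [-0.267  0.283  0.029] gap 7.8 J [-10.5  -1.4 105.   -0.   76.5 -95.9]
```

View pics/s7.png

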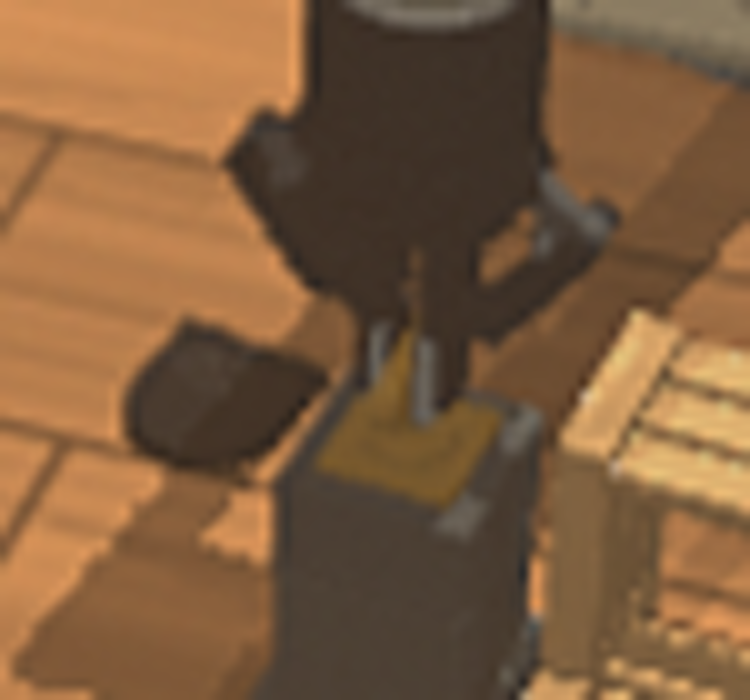

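Call:
{"fn": "carry_out", "kwargs": {"rows": [0.7, 0, 0, 0, 0, 0, 1, 1.4, 0, 0, 0, 0, 0, 1, 2.1, 0, 0, 0, 0, 0, 1, 2.8, 0, 0, 0, 0, 0, 1, 3.2, 0, 0, 0, 0, 0, 1]}}

```text
time: 15.5
tool_pos: [515.2, -44.1, 133.0]
tcp_rot: [-144.6, 89.9, -85.1]
ft_force: [-2.0, -4.0, 5.3]
finger_gap: 7.8
```

```bash
python3 -c "
from mv import *
s=st()
"
```

```text
t 15.5 pos [515.17 -44.15 132.98] phi 59.54 x [ 1.e-04 -9.e-04 -1.e+00] F [-2.  -4.   5.3] T [-0.655  0.431  0.234] gap 7.78 J [-1.05e+01 -1.40e+00  1.05e+02 -1.00e-01  7.65e+01 -7.01e+01]
```

Call:
{"fn": "carry_out", "kwargs": {"rows": [0.7, 0, 0, 0, 0, -0.02, 1, 1.4, 0, 0, 0, 0, -0.02, 1, 2.1, 0, 0, 0, 0, -0.02, 1, 2.8, 0, 0, 0, 0, -0.02, 1, 3.2, 0, 0, 0, 0, -0.02, 1]}}

```text
time: 16.0
tool_pos: [514.9, -44.6, 133.0]
tcp_rot: [-128.7, 90.0, -94.7]
ft_force: [-3.2, -3.5, 5.5]
finger_gap: 8.1
```

```bash
python3 -c "
from mv import *
s=st()
"
```

```text
t 16.0 pos [514.86 -44.56 132.98] phi 33.94 x [-1.e-04 -8.e-04 -1.e+00] F [-3.2 -3.5  5.5] T [-0.604  0.504  0.187] gap 8.13 J [-10.6  -1.5 105.   -0.   76.5 -44.5]
```

Call:
{"fn": "carry_out", "kwargs": {"rows": [0.7, 0, 0, 0, 0, -0.025, 1, 1.4, 0, 0, 0, 0, -0.025, 1, 2.1, 0, 0, 0, 0, -0.025, 1, 2.8, 0, 0, 0, 0, -0.025, 1, 3.2, 0, 0, 0, 0, -0.025, 1]}}

```text
time: 16.5
tool_pos: [514.4, -44.8, 133.0]
tcp_rot: [-102.9, 90.0, -94.5]
ft_force: [-2.8, -3.0, 5.9]
finger_gap: 7.5
```

```bash
python3 -c "
from mv import *
s=st()
"
```

```text
t 16.5 pos [514.35 -44.79 132.96] phi 8.35 x [-1.e-04 -6.e-04 -1.e+00] F [-2.8 -3.   5.9] T [-0.58   0.458  0.211] gap 7.48 J [-10.6  -1.5 105.1  -0.   76.5 -19. ]
```

Remaining: φ to about −18 (3.3 units).

Call:
{"fn": "carry_out", "kwargs": {"rows": [0.7, 0, 0, 0, 0, 0, 1, 1.4, 0, 0, 0, 0, 0, 1, 2.1, 0, 0, 0, 0, 0, 1, 2.8, 0, 0, 0, 0, 0, 1, 3.3, 0, 0, 0, 0, 0, 1]}}

```text
time: 17.0
tool_pos: [513.9, -44.8, 133.0]
tcp_rot: [-133.4, 89.9, -151.4]
ft_force: [-5.6, -1.7, 7.1]
finger_gap: 7.6
```

Call:
{"fn": "carry_out", "kwargs": {"rows": [0, 0, 0, 0, 0, 0, 1, 0, 0, 0, 0, 0, 0, 1]}}

```text
time: 17.2
tool_pos: [514.0, -44.8, 132.9]
tcp_rot: [-131.2, 89.9, -149.0]
ft_force: [-4.9, -3.0, 7.4]
finger_gap: 7.4
```

```bash
python3 -c "
from mv import *
from bench import snapshot
s=st()
c=snapshot('scene');crop(c,300,160,215,185,3.5,'pics/s8.png')
crop(c,310,175,60,50,12,'pics/s8k.png')
"
```

```text
t 17.2 pos [513.96 -44.78 132.95] phi -17.85 x [-1.e-03 -6.e-04 -1.e+00] F [-4.9 -3.   7.4] T [-0.518  0.872  0.073] gap 7.38 J [-10.6  -1.5 105.1  -0.   76.5   7.2]
```

View pics/s8.png

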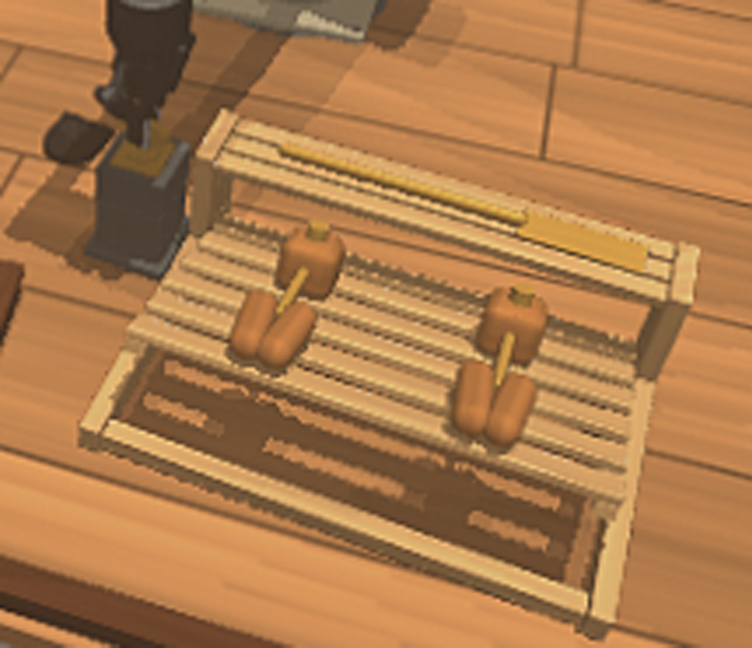

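View pics/s8k.png

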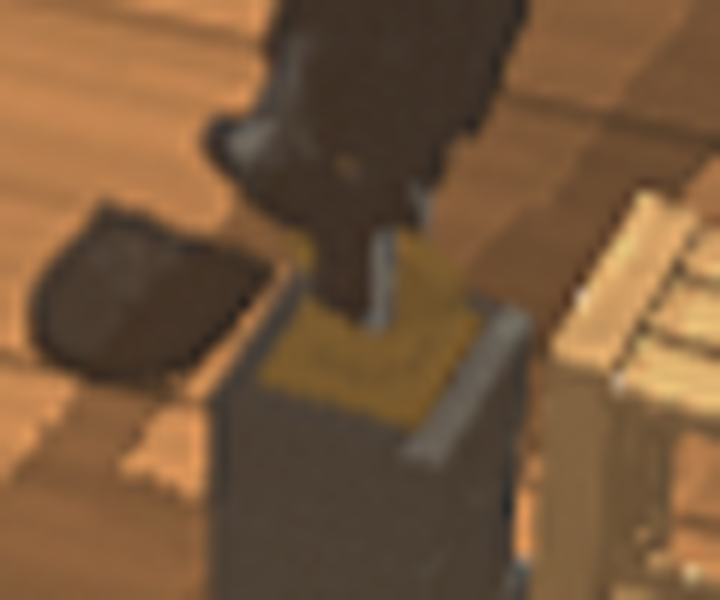

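```bash
python3 -c "
from mv import *
from bench import snapshot
import pickle
t0,s0=pickle.load(open('s0.pkl','rb'))
t=snapshot('top');c=snapshot('scene');pickle.dump((t,c),open('s2.pkl','wb'))
crop(t0,110,115,190,125,4.2,'pics/ta.png');crop(t,110,115,190,125,4.2,'pics/tb.png')
crop(s0,320,190,190,155,4.2,'pics/sa.png');crop(c,320,190,190,155,4.2,'pics/sb.png')
"
```

```text
(no output)
```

View pics/ta.png

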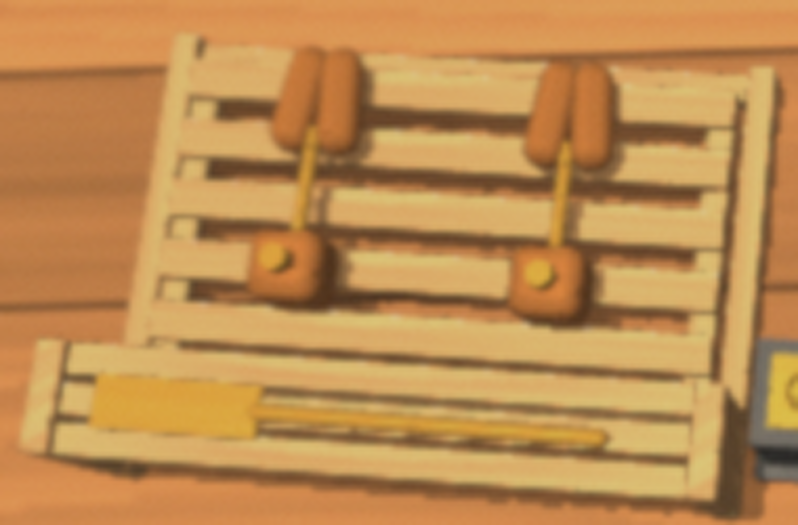

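View pics/tb.png

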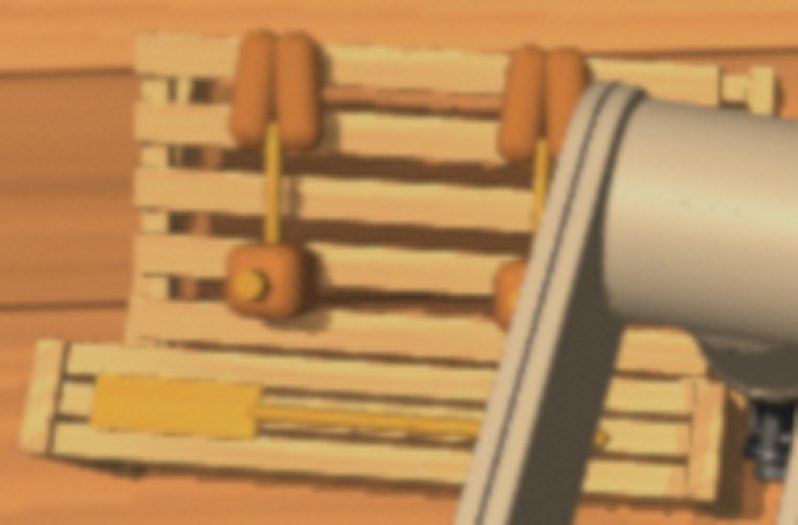

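View pics/sa.png

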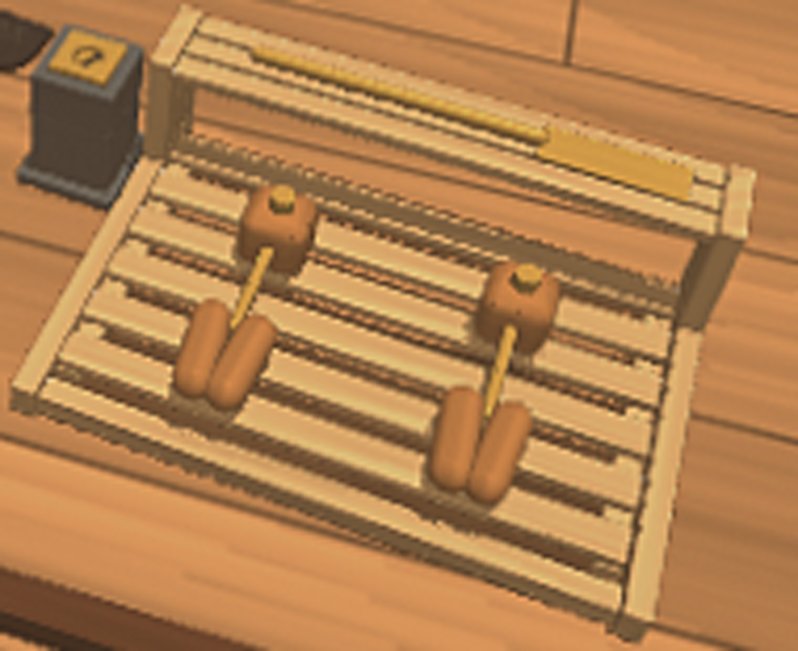

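View pics/sb.png

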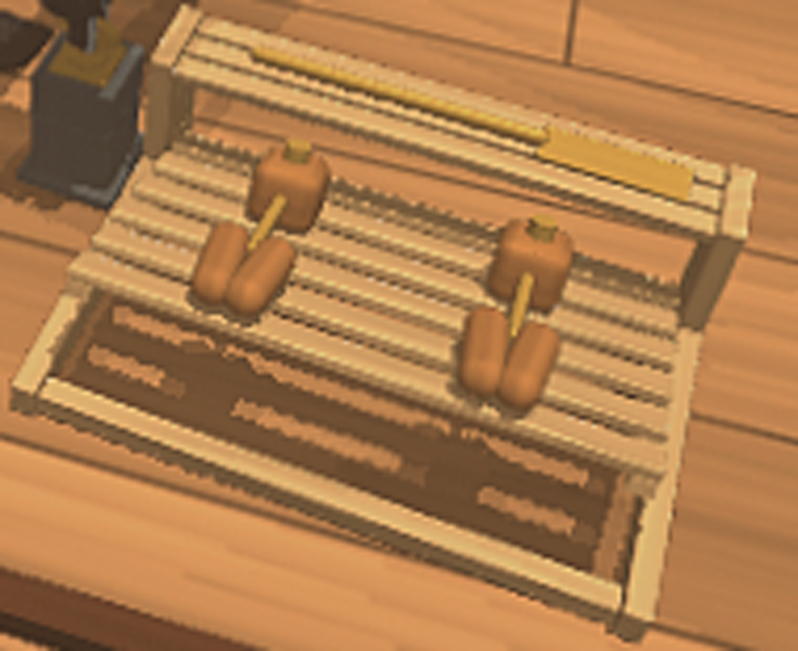

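```bash
python3 -c "
from h import *
import pickle
t,s=pickle.load(open('s0.pkl','rb'))
def tri(a,b):
    o1,v1=ray(t,np.array(a)/4.2-.5+[110,115]);o2,v2=ray(s,np.array(b)/4.2-.5+[320,190])
    v1/=np.linalg.norm(v1);v2/=np.linalg.norm(v2)
    k=np.linalg.lstsq(np.c_[v1,-v2],o2-o1,rcond=None)[0];p,q=o1+v1*k[0],o2+v2*k[1]
    return (p+q)/2,np.linalg.norm(p-q)
a=np.radians(-4.7);ex=np.array([np.cos(a),np.sin(a),0]);O=np.array([515,-43,0])
ey=np.array([-np.sin(a),np.cos(a),0])
r={}
for n,A,B in (('K0',(275,257),(527,276)),('F0',(313,128),(487,412)),('T0',(328,48),(473,470)),('K1',(252,285),(541,230)),('F1',(273,123),(517,310)),('C1',(136,35),(670,468))):
    p,e=tri(A,B);r[n]=np.array([(p-O)@ex,(p-O)@ey,p[2]]);print(n,r[n].round(1),e.round(1))
# fit theta about hinge (-25,hz)
for n in 'KF':
  for hz in (15,30,45):
    f=lambda q:np.arctan2(q[2]-hz,q[0]+25)
    print(n,hz,(f(r[n+'1'])-f(r[n+'0'])).round(3))
d0=r['F0']-r['K0'];d1=r['F1']-r['K1'];print((np.arctan2(d1[2],d1[0])-np.arctan2(d0[2],d0[0])))
"
```

```text
K0 [ 74.2 364.6 106.7] 3.1
F0 [176. 364.  76.] 3.6
T0 [232.3 361.8  82.8] 3.3
K1 [ 49.1 365.8 130. ] 5.2
F1 [151.6 360.2 152.8] 1.6
C1 [217.2 473.1 129.7] 0.4
K 15 0.252
K 30 0.275
K 45 0.297
F 15 0.368
F 30 0.383
F 45 0.395
0.5121883634152025
```

```bash
python3 -c "
from h import *
import pickle
t,s=pickle.load(open('s0.pkl','rb'))
f=lambda A,z:atz(t,np.array(A)/4.2-.5+[110,115],z)
g=lambda A,z:atz(s,np.array(A)/4.2-.5+[320,190],z)
for h,L in ((f,[((722,380),(38,340)),((715,500),(22,450)),((605,438),(605,438))]),(g,[((150,62),(748,236)),((185,8),(755,172))])):
  for A,B in L:
    d=h(B,130)-h(A,130);print(h(A,130).round(1),h(B,130).round(1),np.degrees(np.arctan2(-d[0],d[1])))
"
```

```text
[522.7  12.8 130. ] [560.6 460.  130. ] -4.842902737642264
[446.1  17.2 130. ] [488.3 464.5 130. ] -5.3980293372870225
[487.1  87.2 130. ] [487.1  87.2 130. ] -0.0
[515.9   7.1 130. ] [552.9 456.  130. ] -4.705195230985476
[442.5  15.8 130. ] [484.4 460.9 130. ] -5.371492574956243
```

Call:
{"fn": "carry_out", "kwargs": {"rows": [0.15, 0, 0, 0, -0.01, -0.015, 1, 0.3, 0, 0, 0, -0.01, -0.015, 1, 0.3, 0, 0, 0, -0.01, -0.015, 1, 0.3, 0, 0, 0, -0.01, -0.015, 1, 0.3, 0, 0, 0, -0.01, -0.015, 1]}}

```text
time: 17.85
tool_pos: [513.8, -44.8, 133.0]
tcp_rot: [-101.2, 90.0, -121.5]
ft_force: [-3.0, -2.5, 6.3]
finger_gap: 7.6
```

Call:
{"fn": "carry_out", "kwargs": {"rows": [0, 0, 0, 0, 0, 0, 1, 0, 0, 0, 0, 0, 0, 1, 0, 0, 0, 0, 0, 0, 1]}}

```text
time: 18.15
tool_pos: [513.8, -44.8, 133.0]
tcp_rot: [-102.1, 90.0, -122.4]
ft_force: [-3.7, -2.5, 5.1]
finger_gap: 7.5
```

```bash
python3 -c "
from mv import *
from bench import snapshot
s=st()
c=snapshot('scene')
crop(c,300,160,215,185,3.5,'pics/s9.png');crop(c,310,175,60,50,12,'pics/s9k.png')
"
```

```text
t 18.15 pos [513.83 -44.79 132.98] phi -20.24 x [-3.e-04 -4.e-04 -1.e+00] F [-3.7 -2.5  5.1] T [-0.454  0.572  0.093] gap 7.55 J [-10.7  -1.6 105.1  -0.   76.5   9.6]
```

View pics/s9.png

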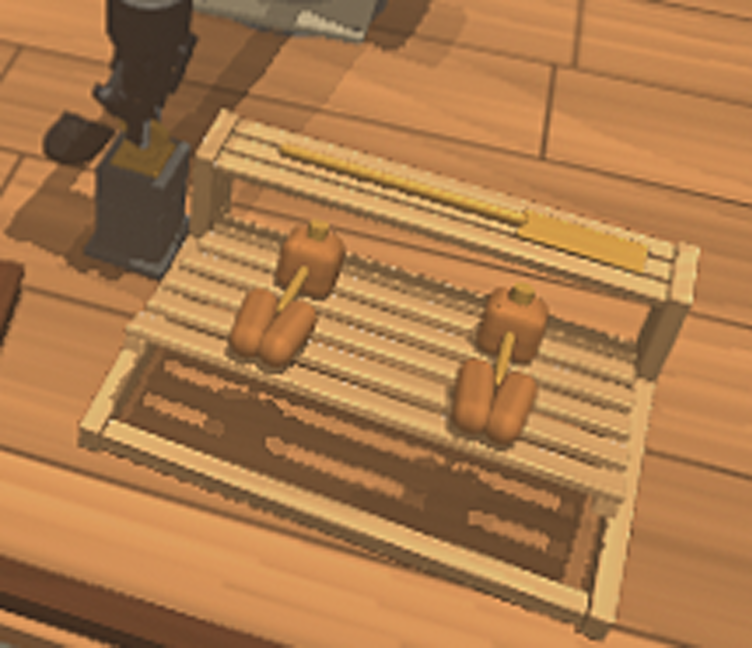

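View pics/s9k.png

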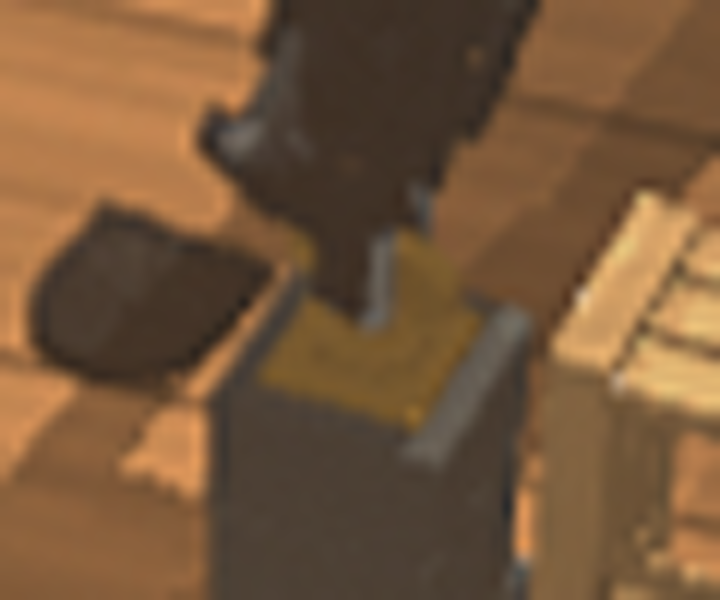

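```bash
python3 -c "
from h import *
import pickle
from bench import snapshot
t,c=pickle.load(open('s2.pkl','rb'));n=snapshot('scene')
G=lambda d,r:cv2.cvtColor(d['color'],cv2.COLOR_RGB2GRAY)[r[1]:r[3],r[0]:r[2]].astype(np.float32)
for r in ((430,255,455,290),(365,240,392,268),(440,205,510,235)):
    a,b=G(c,r),G(n,r);w=cv2.createHanningWindow(a.shape[::-1],cv2.CV_32F);print(r,cv2.phaseCorrelate(a,b,w))
"
```

```text
(430, 255, 455, 290) ((0.6379674253053853, -0.19640793470733087), 1.0071219513151382)
(365, 240, 392, 268) ((0.4883384230227801, -0.4380233695596516), 0.9134704701694442)
(440, 205, 510, 235) ((0.04225572122376775, -0.004551604845429935), 0.9933188946158797)
```

```bash
python3 -c "
from bench import hand_in
print(hand_in())
from mv import *
st()
"
```

```text
the job is handed in; nothing more can be done
None
the job is handed in; nothing more can be done
```

The brass key is fully home in the lock and held turned past a quarter turn, and the bottom shelf has tilted up. I handed the job in at about 18.2 s, well inside the 51 s limit. No verdict was reported.

- **Insertion:** I lifted the key from the oak block and entered the lock at the first disc's angle. I turned it anticlockwise for the second disc and back for the plug slot, then eased it down until the shoulder pressed the plate in by about 1 mm. Contact forces in the readings stayed under about 10 N throughout, against the 50 N forcing limit.
- **Turn:** I turned the key about 105° clockwise and it is still gripped at 80 N. After the 0.15 rad of play in the slot, that should put the plug at about 96°, short of its stop at 100°. I inferred the plug angle from the key's angle; it was not measured.
- **Last checks:** Measured after the first 103° of turn, the shelf tilt was close to the expected 0.31 rad on average. The individual readings disagreed, from 0.25 to 0.40 rad, and one was 0.51. The shelf rose a little more with the last 2.5° of turn, so the blade was still driving the plug rather than sitting at its stop.
- **Other things:** The shoehorn and heel cap had not moved in the last pictures. I did not recheck the tin, jar, dish, brush and boot jack at the end; nothing in the force readings suggested touching them.

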